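Release the connecting rod in the reaming fixture

TASK

Open the connecting-rod fixture: with the fingertips, swing the lever of the eccentric cam from the red patch round the end of the fixture farthest from the rod until it lies over the green patch, so that the cam's low point faces the slide. Only then push the blue thumb lug forward, away from the rod, until the slide is fully home against the cam. Do not press the slide while the cam is still up, leave the rod lying in its place and everything else standing where it is, and finish clear of the fixture.

Things in the scene. Friction and masses are not known exactly. Their poses are not given: they have to be found in the camera images.
- fixture: Grey steel base plate of the connecting-rod fixture, 400 x 150 x 18 mm, bolted to the bench. Origin: underside, straight below the cam's pivot. Its x axis is 'forward': from the clamped rod through the V-jaw slide to the cam; y to the left of that, z up. It spans x -345 to +55 mm, y -75 to +75 mm. Slide guide rails at x -119 to -45 mm, y up to +-48 mm, tops 54 mm above the bench.
- open_mark (a point): Centre of the green painted patch (open), 26 x 24 mm, on the base plate 62 mm from the pivot on the fixture's -y side. A red patch (locked) lies opposite, on the +y side.
- cam_pivot (a point): Point on the vertical pivot axis of the eccentric cam, 62 mm above the bench, at the height of the lever. The cam is a dark disc of radius 28 mm set 9 mm off its pivot, 22 to 42 mm above the bench; above it stands a 28 mm hub up to 77 mm.
- cam_lever (a joint): Turn of cam and lever, rad, anticlockwise from above. 0: low point faces the slide, lever along the fixture's -y over the green patch (lever direction from fixture +x, anticlockwise = value - pi/2). pi: high point on the slide, lever along +y (locked; starts near it). Range -0.7 to 3.5: it swings round the +x end only. No stop or spring at 0. Takes 0.28 N m (3 N at 90 mm), stays where left.
- lever_knob (a point): Centre of the red ball, 30 mm across, on the end of the cam lever, 120 mm from the pivot and 66 mm above the bench. The lever is a round steel bar 12 mm thick, its middle 62 mm (at the hub) to 66 mm (at the ball) above the bench; the bar is free to push on from 20 to 105 mm from the pivot.
- slide_travel (a joint): Travel of the V-jaw slide along the fixture's +x (forward, off the rod, towards the cam), m. 0: V jaw on the rod (start). It moves against about 2.5 N of friction and stays where left. It stops against the cam: after about 18 mm when the low point faces it, after 0.3 to 2 mm when locked.
- v_slide: The bright steel V-jaw slide with its thumb lug, block 80 x 60 mm, top 54 mm above the bench, rear face 37 mm from the pivot at the start. Origin as the fixture's at the start (under the pivot), moving with the slide; axes as the fixture's.
- thumb_lug (a point): Blue upright thumb lug fixed on the slide, 12 mm thick along the fixture's x, 40 mm wide across, 28 mm tall. Origin: centre of its foot, on the slide's top 54 mm above the bench, 58 mm behind the pivot (-x) at the start; moves with the slide. Axes as the fixture's. Behind it, on its -x side (the side to push on), the slide's top is flat and free for 53 mm.
- rod_mid (a point): Middle of the shank of the grey connecting rod held in the fixture (big end round a fixed plug 284 mm behind the pivot, small end in the V jaw, 140 mm between centres, 24 mm thick, its top 48 mm above the bench, loose, 0.6 kg).
- gudgeon_pin_mid (a point): Middle of the steel gudgeon pin standing on the base plate beside the rod, 22 mm across, 60 mm tall.
- bush_mid (a point): Middle of the bronze bush standing on the base plate on the other side of the rod, 27 mm across, 28 mm tall.
- piston_mid (a point): Middle of the aluminium piston standing crown down on the bench, 81 mm across, 56 mm tall.
- spare_rod_mid (a point): Middle of the dark spare connecting rod lying on the bench, about 210 x 86 x 24 mm.
- spanner_grip (a point): Middle of the handle of the spanner lying on the bench, 180 mm long.
- oil_can_mid (a point): The red oil can standing on the bench, 68 mm across, 150 mm to the tip of its spout; point on its axis 40 mm up.
- shell_box_mid (a point): Middle of the cardboard bearing-shell box on the bench, 105 x 75 x 45 mm.

How it is judged (in metres and radians):
On the way, in this order (a step that is already met when the one before it is completed fails the run):
1. the cam is turned to its low point (lever over the green patch, within 0.3 rad) while the slide is still at the rod (moved less than 4 mm) (value of joint cam_lever between -0.3 and 0.3 rad and value of joint slide_travel below 0.004 m), for 0.2 s.
2. the slide is pushed forward onto the low cam (at least 16 of its 18 mm) (value of joint cam_lever between -0.3 and 0.3 rad and value of joint slide_travel above 0.016 m), for 0.2 s.
At the end, for the whole second after the job is handed in: The cam lever lies over the green patch (within 0.3 rad of the low point), the slide stands at least 16 mm forward (fully home is 18 mm), both at rest, and the rod still lies in its place (its middle within 6 mm) (all of step 2 and velocity of joint slide_travel between -0.005 and 0.005 m/s and velocity of joint cam_lever between -0.05 and 0.05 rad/s and distance of rod_mid from where it was at the start of the episode below 0.006 m); the robot touches nothing.
It fails at once if the slide is pressed (over 8 N) while the cam is not at its low point (contact force between the fingers and v_slide above 8 N and (value of joint cam_lever above 0.4 rad or value of joint cam_lever below -0.4 rad)).
It fails at once if the rod is lifted or shoved from its place (6 mm) (distance of rod_mid from where it was at the start of the episode above 0.006 m).
It fails at once if one of the other loose things (gudgeon pin, bronze bush, piston, spare connecting rod, spanner, oil can, bearing-shell box) is lifted or displaced (15 mm) (distance of any of gudgeon_pin_mid, bush_mid, piston_mid, spare_rod_mid, spanner_grip, oil_can_mid, shell_box_mid from where it was at the start of the episode above 0.015 m).
It also fails if it takes over 64 s, if anything falls off the work surface, if the arm or the gripper's body presses on something with over 40 N, if the wrist force passes 120 N, or if a joint passes its speed limit or range.

ROBOT

A 6-joint arm with a two-finger parallel gripper is mounted at the origin on the work surface. World frame = base frame: x ahead of the robot, y to its left, z up, the work surface at z = 0. Lengths are in mm, angles in rad, forces in N, time in s.
With the tool pointing down it reaches from about 400 to 825 mm from the base axis. Payload 7 kg.
Tool frame: the origin (TCP) lies where the fingers leave the gripper's body, on its centre line; the fingertips stand 66 mm ahead of it and the grasp point (between the pads) lies 47 mm ahead of it; z points along the fingers, y is the line along which they close (so a half turn about z gives the same grasp; the last joint's range is limited). The gripper opens to 88 mm and grips with 3 to 60 N. Pads are 19 mm wide; open, the fingers measure 130 mm over their backs; the gripper's body (78 mm by 193 mm) begins 47 mm behind the grasp point.
Start: joints at [-0.882, 0.359, 0.012, 0, -1.224, -0.288], TCP at [263.327, -621.494, 292.161] pointing down, gripper open.
Joint ranges: [-3.07, 3.07], [-1.43, 2.12], [-1.02, 1.25], [-3.03, 1.67], [-3.05, -0], [-3.03, 3.03]. Speed limits (rad/s): [2.39, 2.39, 3.01, 3.14, 3.14, 3.14].

INTERFACE

Orientations are given as a unit quaternion [x, y, z, w].
In Python, from plant import robot gives the robot as it stands. The module is installed in compiled form; this text tells all that it offers. Calls block until the motion is done:
- robot.move_pose(position, orientation): joint-space move of the TCP to a pose.
- robot.servo_line(position, rotation=None, vel=150, max_force=None): straight line of the TCP; rotation=None keeps the orientation; vel is the mean speed in mm/s. With max_force (N) it stops when the force on the tool has changed by that much, and returns True; else False.
- robot.goto_joints(angles): joint-space move.
- robot.gripper_to(opening, effort=None): finger opening in mm; effort is the grip in N (None keeps the last); returns when the fingers have stopped.
- robot.wait(seconds).
- robot.ik(position, orientation): joint angles nearest the present ones, or None.
- robot.sense(): the state.
- robot.get_image(name): name is "scene" or "side" or "wrist"; returns a dict with "pixels" (384x512x3 uint8, red, green, blue), "camera_matrix" (3x3 intrinsics, pixels), "rvec" (rotation vector, rad) and "tvec" (3), from world to camera coordinates, as OpenCV has them; the wrist camera has in their place "T_tool_cam" (4x4, takes a point from camera to tool coordinates, whose origin is the TCP and whose axes are the flange's). Camera axes: x right, y down, z forward; pixel columns grow to the right and rows downward; lengths in mm; the calibration is good to about 2 mm. A picture is of the moment at which its call begins: read the wrist's pose just before it. There is no depth.
A pose or a line that the arm cannot do raises robot.Unreachable and nothing moves.
- robot.hand_in(): hands the job in; it is judged then, once.
The state is a dict: "time": time; "joint_positions": joint angles; "joint_vel": joint speeds; "tau": joint torques, N m; "tool_pos": TCP position; "tool_rot": TCP orientation; "force": force on the tool from outside, world axes, zero at the start; "torque": the same for the moment, N m; "finger_gap": finger opening in mm; "finger_force": force on a finger pad.
Only numpy, scipy, OpenCV 4.12 (cv2) and the standard library are available. Lean on these libraries where they do the work, as an engineer would, in place of code of your own. Each camera call takes 0.05 s, during which the arm holds its last target. There are 200 camera calls.

## Working session

There is one attempt and no reset: what is moved stays moved. The work goes in short steps, each a Python script; the robot and the scene stay as the last script left them, time stands still between calls to the robot, and variables do not carry over. Pictures are saved under pics/ and viewed, at most 10 in all, crops included, and the job is handed in when it is done.

```bash
mkdir -p pics; python3 - <<'E'
from plant import robot
import cv2,pickle
d={}
for n in("scene","side"):
    r=robot.get_image(n);d[n]=r
    cv2.imwrite(f"pics/{n}0.png",cv2.resize(r["pixels"][:,:,::-1],(800,600),interpolation=cv2.INTER_CUBIC))
pickle.dump(d,open("cams.pkl","wb"))
s=robot.sense();print(s["tool_rot"],s["time"],s["force"])
print(robot.get_image("wrist")["T_tool_cam"])
E
```

```text
[-1.99006885e-01  9.79997803e-01  7.15738414e-04 -2.32903427e-04] 0.1 [-0.22419635 -0.15568558  0.38604247]
[[ 3.12994895e-04 -9.65605799e-01 -2.60010273e-01  6.97122978e+01]
 [ 9.99999901e-01  3.84121769e-04 -2.22742521e-04 -1.44140486e-02]
 [ 3.14957076e-04 -2.60010178e-01  9.65605824e-01 -9.24877355e+01]
 [ 0.00000000e+00  0.00000000e+00  0.00000000e+00  1.00000000e+00]]
```

View pics/scene0.png

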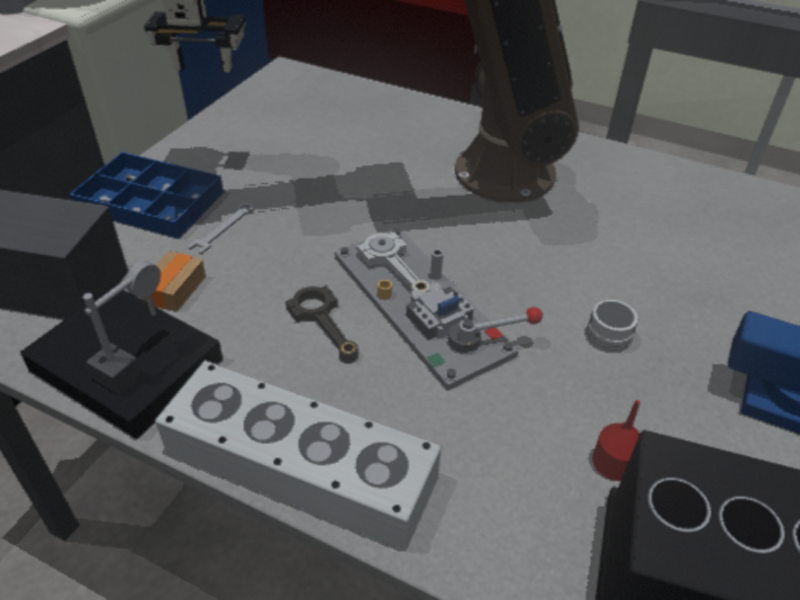

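View pics/side0.png

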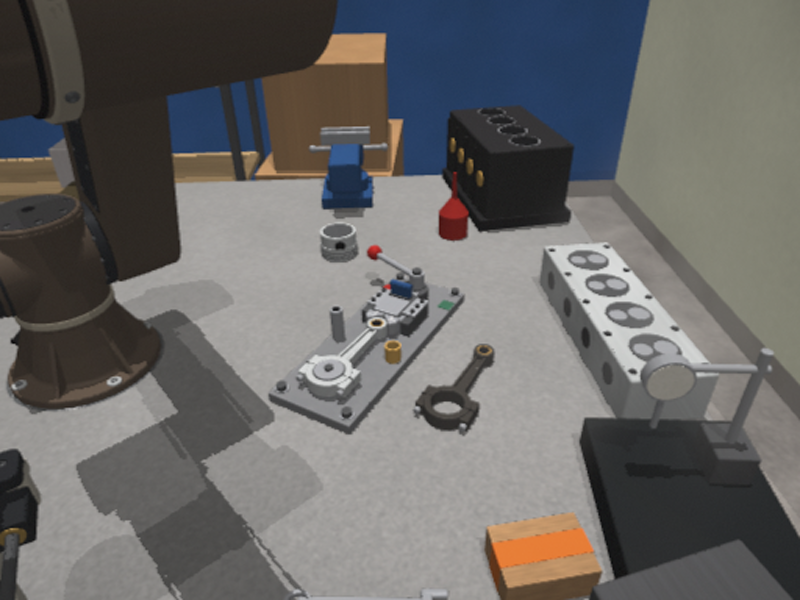

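The scene picture shows the fixture with the knob at (535,315), hub top at (467,325), green patch at (436,360), and plug at (383,244). The side picture shows the knob at (375,252), hub at (417,271), and green patch at (446,305). I'll fit the pose from both.

```bash
cat > fit.py <<'E'
import numpy as np,cv2,pickle
from scipy.optimize import least_squares
d=pickle.load(open("cams.pkl","rb"))
def pts(p):
    x,y,a,l=p; c,s=np.cos(a),np.sin(a)
    k=120*np.array([np.cos(l-np.pi/2),np.sin(l-np.pi/2)])
    L=dict(knob=(*k,66),hub=(0,0,77),green=(0,-62,18),red=(0,62,18),cR=(55,-75,18),cL=(55,75,18),bR=(-345,-75,18),bL=(-345,75,18),plug=(-284,0,48))
    return {n:np.array([x+c*v[0]-s*v[1],y+s*v[0]+c*v[1],v[2]]) for n,v in L.items()}
O={"scene":dict(knob=(535,315),hub=(467,325),green=(436,360),red=(494,333),cR=(449,384),cL=(517,351),bR=(335,253)),
"side":dict(knob=(375,252),hub=(417,271),green=(446,305),cR=(464,291),bR=(349,426),bL=(271,396))}
def res(p):
    P=pts(p);r=[]
    for c,o in O.items():
        D=d[c]
        for n,u in o.items():
            q=cv2.projectPoints(P[n].reshape(1,3),np.array(D["rvec"],float),np.array(D["tvec"],float),np.array(D["camera_matrix"],float),None)[0].ravel()
            r+=list(q-(np.array(u)+.5)*.64+.5)
    return np.array(r)
if __name__=="__main__":
    b=min((least_squares(res,[550,0,a,3.1],loss="soft_l1") for a in np.arange(0,6.28,.8)),key=lambda s:s.cost)
    print(b.x,np.round(res(b.x),1));P=pts(b.x)
    for n in P:print(n,P[n].round(0))
    np.save("pose.npy",b.x)
E
python3 fit.py
```

```text
[569.00270595 134.37411317   1.01978683   2.82603128] [-0.5  0.6  1.  -1.5  0.2  0.2  0.   0.1 -0.3  0.5  1.5 -0.6 -1.1 -1.1
 -0.1  0.5 -0.  -0.7  0.3  0.1  0.6  1.2  1.   0.3 -1.6 -2. ]
knob [491. 226.  66.]
hub [569. 134.  77.]
green [622. 102.  18.]
red [516. 167.  18.]
cR [662. 142.  18.]
cL [534. 220.  18.]
bR [ 452. -199.   18.]
bL [ 324. -120.   18.]
plug [ 420. -108.   48.]
```

```bash
cat > h.py <<'E'
import numpy as np,cv2
from scipy.spatial.transform import Rotation as R
from plant import robot
def down(yaw): # tool z down, tool y axis along world angle yaw
    y=np.array([np.cos(yaw),np.sin(yaw),0]);z=np.array([0,0,-1.]);x=np.cross(y,z)
    return R.from_matrix(np.c_[x,y,z])
def ray(D,u,z):
    r=cv2.Rodrigues(np.array(D["rvec"],float))[0];t=np.array(D["tvec"],float).ravel()
    v=r.T@np.linalg.inv(D["camera_matrix"])@[*((np.array(u)+.5)*.64-.5),1];o=-r.T@t
    return o+v*(z-o[2])/v[2]
E
python3 - <<'E'
from h import *
import pickle
d=pickle.load(open("cams.pkl","rb"))
S=d["scene"]
for n,u,z in[("piston",(613,312),56),("can tip",(637,403),150),("can",(618,440),65),("head corner",(440,445),80),("head corner",(210,367),80),("vise",(740,330),100)]:print(n,ray(S,u,z).round())
x,y,a,l=np.load("pose.npy")
# ik over the swing, tool y tangential or radial, either sense
q0=None
for off in (0,np.pi/2,np.pi,-np.pi/2):
  out=[]
  for t in np.arange(3.1,-0.1,-.4):
    th=a+t-np.pi/2
    p=np.array([x+80*np.cos(th),y+80*np.sin(th),116])
    q=robot.ik(p,down(th+off).as_quat())
    out.append(None if q is None else round(float(q[5]),2))
  print(off,out)
E
```

```text
piston [408. 344.  56.]
can tip [675. 424. 150.]
can [680. 418.  65.]
head corner [818. 192.  80.]
head corner [ 849. -189.   80.]
vise [402. 543. 100.]
0 [-1.3, -1.71, -2.09, -2.45, -2.81, None, 2.78, 2.42]
1.5707963267948966 [0.27, -0.14, -0.52, -0.88, -1.24, -1.59, -1.94, -2.29]
3.141592653589793 [1.84, 1.43, 1.05, 0.69, 0.33, -0.01, -0.37, -0.72]
-1.5707963267948966 [-2.87, 3.01, 2.62, 2.26, 1.91, 1.56, 1.21, 0.85]
```

```bash
python3 - <<'E'
from h import *
import pickle
x,y,a,l=np.load("pose.npy")
th=a+l-np.pi/2
robot.move_pose([x,y,330],down(th+np.pi/2).as_quat())
robot.gripper_to(0,20)
s=robot.sense();r=robot.get_image("wrist")
pickle.dump((s,r),open("w.pkl","wb"))
print(s["time"],s["tool_pos"],s["finger_gap"],s["joint_positions"])
cv2.imwrite("pics/w1.png",cv2.resize(r["pixels"][:,:,::-1],(800,600),interpolation=cv2.INTER_CUBIC))
E
```

```text
4.4417 [568.9979993  134.35935167 329.99993807] 0.12013106920467974 [ 5.66135771e-01  1.88475624e-01 -1.34871161e-01 -1.52072639e-06
 -1.24745552e+00  1.38048799e-01]
```

View pics/w1.png

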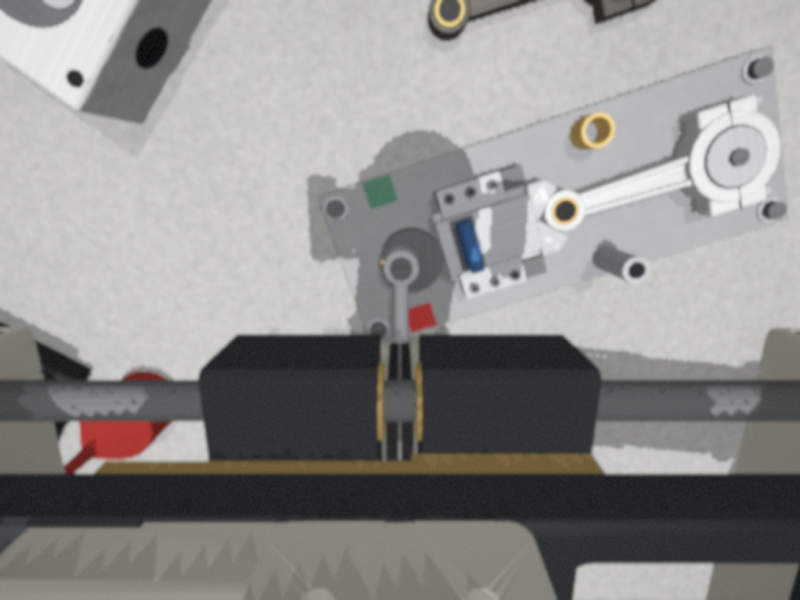

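The wrist view shows hub top at (401,267), green patch at (379,191), red patch at (421,318), plug at (739,157), and lug at (469,245). I'll refine the fit with these points.

```bash
python3 - <<'E'
from h import *
import pickle,fit
from scipy.optimize import least_squares
s,r=pickle.load(open("w.pkl","rb"))
T=np.eye(4);T[:3,:3]=R.from_quat(s["tool_rot"]).as_matrix();T[:3,3]=s["tool_pos"]
W=np.linalg.inv(T@np.array(r["T_tool_cam"]))
fit.d["wrist"]=dict(camera_matrix=r["camera_matrix"],rvec=cv2.Rodrigues(W[:3,:3])[0],tvec=W[:3,3])
p0=np.load("pose.npy");old=fit.O
fit.O=dict(wrist=dict(hub=(401,267),green=(379,191),red=(421,318)))
print(p0,fit.res(p0).round(1))
b=least_squares(fit.res,p0,loss="soft_l1");print(b.x,fit.res(b.x).round(1))
p=b.x.copy();p[3]=p0[3]
# lever direction from two points on the bar: (401,290) and (400,335) z~63
for u in((401,295),(400,335)):
    print("bar",ray(fit.d["wrist"],u,63), "hub",ray(fit.d["wrist"],(401,267),77))
np.save("posew.npy",p)
print("lug",ray(fit.d["wrist"],(465,220),82),ray(fit.d["wrist"],(477,268),82))
E
```

```text
[569.00270595 134.37411317   1.01978683   2.82603128] [-1.1  1.4 -0.9 -0.  -1.1 -0.4]
[568.23052881 133.15357035   1.0222784    2.82603128] [ 0.   1.1  0.  -0.3 -0.1 -0.7]
bar [551.79879369 152.41464814  63.        ] hub [569.17331711 132.1139698   77.        ]
bar [529.32863714 180.12712305  63.        ] hub [569.17331711 132.1139698   77.        ]
lug [556.28852541  72.08391191  82.        ] [523.92147601  93.41188911  82.        ]
```

```bash
cat > sw.py <<'E'
from h import *
x,y,a,l=np.load("posew.npy")
def pose(t,off=27,z=114,rad=75):
    th=a+t-np.pi/2;e=np.array([np.cos(th),np.sin(th)]);n=np.array([-e[1],e[0]])
    p=np.array([x,y])+rad*e+off*n
    return [*p,z],down(th+np.pi/2).as_quat()
E
python3 - <<'E'
from sw import *
p,q=pose(l,42,200);robot.move_pose(p,q)
p,q=pose(l,42);print(robot.servo_line(p,q,120,max_force=8))
for t in np.arange(l,-.01,-l/20):
    p,q=pose(t);hit=robot.servo_line(p,q,70,max_force=25)
    s=robot.sense();print(round(t,2),np.round(s["force"],1),round(s["time"],1),hit)
    if hit:break
r=robot.get_image("scene")
cv2.imwrite("pics/s2.png",cv2.resize(r["pixels"][150:300,150:350,::-1],(800,600),interpolation=cv2.INTER_CUBIC))
E
```

```text
False
2.83 [-0.5 -0.3 -0.6] 6.4 False
2.68 [-0.2 -0.2 -0.5] 6.7 False
2.54 [-0.4  0.   0.2] 7.0 False
2.4 [-0.3  0.2  0.3] 7.3 False
2.26 [ 0.9 -0.9 -0.4] 7.6 False
2.12 [ 0.1 -0.7  0.5] 7.9 False
1.98 [ 0.1 -1.1  0.4] 8.2 False
1.84 [-0.2 -0.7  0.5] 8.6 False
1.7 [ 0.5 -0.4 -0.2] 8.9 False
1.55 [0.4 0.2 0.1] 9.2 False
1.41 [-0.1  0.3 -0.9] 9.5 False
1.27 [ 0.5 -0.2  0.5] 9.8 False
1.13 [ 0.4 -0.3  0.5] 10.1 False
0.99 [0.3 0.6 0.5] 10.4 False
0.85 [-0.3 -0.4 -0.4] 10.7 False
0.71 [-0.   0.2 -0.7] 11.0 False
0.57 [ 0.  -1.  -0.2] 11.3 False
0.42 [-0.   1.9  0.2] 11.6 False
0.28 [ 0.4  0.3 -0.1] 11.9 False
0.14 [-0.1  0.1 -1. ] 12.2 False
0.0 [0.1 0.6 0. ] 12.6 False
```

View pics/s2.png

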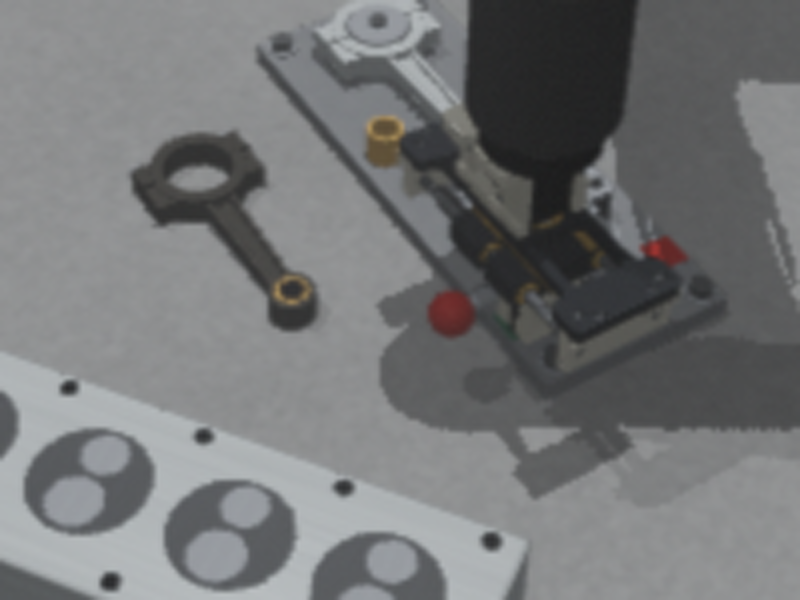

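The lever has swung round, with the knob at crop (452,313). I'll measure its angle.

```bash
python3 - <<'E'
from sw import *
import pickle
S=pickle.load(open("cams.pkl","rb"))["scene"]
u=np.array([150+452.5/4-.5,150+313.5/4-.5]);k=ray(S,(u+.5)/.64-.5,66)
v=k[:2]-[x,y];print(k,np.hypot(*v),np.arctan2(v[1],v[0])-a+np.pi/2)
E
```

```text
[673.05221298  76.42991688  66.        ] 119.18539480465743 0.052499152950769234
```

Cam is at 0.05 rad. Next I'll back off, go up, descend behind the lug and push.

```bash
python3 - <<'E'
from sw import *
def F(lx,z):return [x+lx*np.cos(a),y+lx*np.sin(a),z]
p,q=pose(0,45);robot.servo_line(p,q,80)
p,q=pose(0,45,200);robot.servo_line(p,q,150)
qs=[down(a+s*np.pi/2).as_quat() for s in(1,-1)]
j=robot.sense()["joint_positions"]
q=min(qs,key=lambda q:abs(robot.ik(F(-90,200),q)[5]))
robot.move_pose(F(-90,200),q)
print(robot.servo_line(F(-90,127),q,100,max_force=5), robot.sense()["force"])
h=robot.servo_line(F(-48,127),q,25,max_force=12)
s=robot.sense();P=np.array(s["tool_pos"]);print(h,s["time"],s["force"],"local x",(P[:2]-[x,y])@[np.cos(a),np.sin(a)])
robot.servo_line(P+[-25*np.cos(a),-25*np.sin(a),0],None,60)
P=np.array(robot.sense()["tool_pos"]);robot.servo_line([P[0],P[1],330],None,200)
robot.move_pose([x,y,330],pose(l)[1])
r=robot.get_image("wrist")
cv2.imwrite("pics/w3.png",cv2.resize(r["pixels"][:,:,::-1],(800,600),interpolation=cv2.INTER_CUBIC))
E
```

```text
False [0.26775857 0.30056477 0.77843748]
True 17.2667 [-0.02709453  0.12181612 -0.2035573 ] local x -56.27621757040048
```

View pics/w3.png

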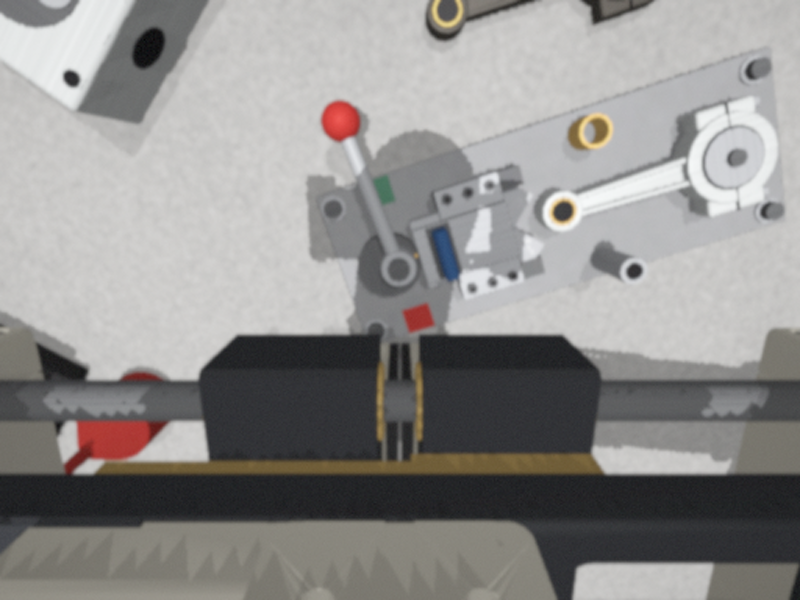

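The wrist view shows the lever over the green patch side (knob at (340,121)), and the lug has moved to about (446,253). The rod is in place. I'll measure the travel more precisely from the blue blob.

```bash
python3 - <<'E'
from sw import *
import pickle
s,r0=pickle.load(open("w.pkl","rb"))
s1=robot.sense();r1=robot.get_image("wrist");out=[]
for s_,r in((s,r0),(s1,r1)):
    T=np.eye(4);T[:3,:3]=R.from_quat(s_["tool_rot"]).as_matrix();T[:3,3]=s_["tool_pos"]
    W=np.linalg.inv(T@np.array(r["T_tool_cam"]));D=dict(camera_matrix=r["camera_matrix"],rvec=cv2.Rodrigues(W[:3,:3])[0],tvec=W[:3,3])
    f=r["pixels"].astype(int);m=(f[...,2]>f[...,0]+30)
    m[:110]=0;m[200:]=0;m[:,:250]=0;m[:,350:]=0
    v,u=np.nonzero(m);c=np.array([u.mean(),v.mean()])
    P=ray(D,(c+.5)/.64-.5,78)-[x,y,0];out.append(P[:2]@[np.cos(a),np.sin(a)]);print(len(u),c,out[-1],s_["tool_pos"])
print(out[1]-out[0])
E
```

```text
335 [300.48955224 157.13731343] -56.84471762716403 [568.9979993  134.35935167 329.99993807]
324 [285.05246914 162.25308642] -39.025621415570264 [568.02922083 132.87603117 329.61581941]
17.819096211593767
```

The slide has travelled 17.8 mm, so it is home. The arm is clear at 330 mm.

```bash
python3 -c "
from plant import robot
print(robot.hand_in(),robot.sense()['time'])"
```

```text
the job is handed in; nothing more can be done
the job is handed in; nothing more can be done
```

The job is handed in, but no verdict came back. By the camera images, the cam lever lies over the green patch (0.05 rad from the low point, measured before the slide push), the slide is about 17.8 mm forward of its 18 mm, the rod appears to be in its place, and the arm is clear of the fixture.

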